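Tilt the topping pan to its serving angle and pin it

TASK

Press the tab of the topping pan down so the pan swings on its trunnions all the way to its stop, tilted towards you at its serving angle. Then take the locking pin (the one with the plain thick cylindrical head) out of the white rack and lower it through the pan's lug into the socket of the stand, fully home with its flange resting on the lug, and let go.

Things in the scene. Friction and masses are not known exactly. Their poses are not given: they have to be found in the camera images.
- pan (a joint): Tilt (rad) of the open metal pan, 176x162x65 mm, on trunnions in a fixed steel stand. 0 = level, rim 140 mm up; grows as the tab end sinks. Stops at -0.35 and 0.55 (serving angle); starts at -0.25 to 0.12. Stiff hinge: stays where left, moves at about 3 N on the tab. Axis 110 mm up, along socket's y, 50 mm straight below point socket; pan's middle is 135 mm from the socket along its -y.
- pan_tab (a point): Point on top of the flat tab (60 wide, 45 long, 5 thick, mm) at the middle of the pan's rim nearest the robot, 15 mm in from the tab's outer edge; moves and turns with the pan. With the pan level it is 118 mm to -x of the axis and 30 mm above it. Press it straight down with closed fingertips: at the stop it is 74 mm above the counter, within 12 mm sideways of its start.
- socket (a point): Mouth centre of the vertical hole (21 mm wide, 50 deep) in the fixed dark block, 44x46 mm, top 160 mm up, outside the stand's left (+y) upright. Axes: z up, -x to the tab side, y along the axis; yaw within 0.3. The pan's steel lug (44x46x5 mm, same hole) lies level over it only with the pan at its stop, lug top 9 mm above this point; before, it leans off to +x and half covers it.
- lock_pin: Loose steel pin, 105 mm, 0.14-0.28 kg; origin at its lower tip, z up. Shank 14 mm x 55 (tip tapers to 9), flange 36 x 5, plain cylinder head 24 x 45. Stands in a white 3-hole rack, 65 mm tall, at the left, flange on its top; neighbours (ball top; thin tall rod, top 155 mm up) 65 mm apart in a row along world x within 0.3 rad: grip along y. Home: tip 46 mm below point socket.
There are look-alikes about, which are no part of the job. Leave any green look-alike of the lock_pin alone.

How it is judged:
By the outcome, as a careful person would: the job done as asked, in the order asked, and still so for the second after the job is handed in, with the robot touching nothing.
It also fails if it takes over 53 s, if anything falls off the work surface, if the arm or the gripper's body presses on something with over 40 N, if the wrist force passes 120 N, or if a joint passes its speed limit or range.

ROBOT

A 7-joint arm with a two-finger parallel gripper is mounted at the origin on the work surface. World frame = base frame: x ahead of the robot, y to its left, z up, the work surface at z = 0. Lengths are in m, angles in rad, forces in N, time in s.
With the tool pointing down it reaches from about 0.4 to 0.85 m from the base axis. Payload 4.5 kg.
Tool frame: the origin (TCP) lies between the finger pads; the fingertips stand 19 mm ahead of it and the grasp point (between the pads) is the TCP; x points along the fingers, z is the direction in which the jaws open and shut, and the axes are right-handed (so a half turn about x gives the same grasp; the last joint's range is limited). The gripper opens to 85 mm and grips with 20 to 120 N. Pads are 22 mm wide; open, the fingers measure 114 mm over their backs; the gripper's body (76 mm by 85 mm) begins 54 mm behind the grasp point. The pads swing forward as they close: fully open they stand 13 mm farther back than shut.
Start: joints at [1.169, 0.689, -0.195, 1.565, 0.157, 0.902, -0.215], TCP at [0.264, -0.567, 0.25] pointing down, gripper open.
Joint ranges: [-3.01, 3.01], [-0.46, 2.08], [-1.47, 1.51], [0.13, 2.56], [-1, 4.14], [0.04, 2.09], [-2.66, 2.66]. Speed limits (rad/s): [2.57, 2.57, 3.14, 3.14, 3.14, 3.14, 3.14].

INTERFACE

Orientations are given as a unit quaternion [w, x, y, z].
In Python, from plant import sensors, cams, bot gives the robot as it stands. The module is installed in compiled form; this text tells all that it offers.
- The arm moves only by the tool servo_tool, never from a script. Its argument "series" is a list of rows, each an object with "claw": the opening, from 0 (shut) to 1 (fully open); "translation": the shift along the tool's x, y, z in cm, a list of three; "twist": the turn, a rotation vector about the tool's x, y, z in rad, a list of three. A call has 1 to 20 rows; each row shifts and turns the commanded pose from where the row before left it, along the tool's axes as they then stand; what a row does not reach is not made up. A row lasts 1/10 s, in which the tool goes at most 50 mm and 8.59 degrees, less where a joint would pass 70% of its speed; a pose out of reach is approached as far as the arm can. A call with a gripper value outside its range is refused whole. The fingers move at their own pace and stop on an object; the grip force is fixed at half the most. Time passes only in rows, so rows that do not move let the fingers close. It gives the time, the measured TCP pose, the force and the opening at its end, in the units of the state.
- sensors.observe(): the state, without advancing time (a new reading comes with each control period).
- cams.grab_frame(name): name is "scene" or "top"; returns a dict with "color" (384x512x3 uint8, blue, green, red), "mtx" (3x3 intrinsics, pixels), "dist_coeffs" ([k1, k2, p1, p2, k3] as OpenCV has them; the pictures are not rectified), "R" (3x3) and "t" (3): a world point X has camera coordinates R X + t. Camera axes: x right, y down, z forward; pixel columns grow to the right and rows downward; lengths in m; the calibration is good to about 2 mm. A picture is of the moment at which its call begins. There is no depth.
- bot.sign_off(): hands the job in, once; it reports no verdict.
The state is a dict: "clock": time; "q": joint angles; "joint_vel": joint speeds; "joint_efforts": joint torques, N m; "tool_pos": TCP position; "eef_rot": TCP orientation; "force": force on the tool from outside, world axes, zero at the start; "ft_torque": the same for the moment, N m; "opening": opening from 0.0 (shut) to 1.0 (fully open).
Only numpy, scipy, OpenCV 4.12 (cv2) and the standard library are available. Lean on these libraries where they do the work, as an engineer would, in place of code of your own. Each camera call takes 0.05 s, during which the arm holds its last target.

## Working session

There is one attempt and no reset: what is moved stays moved. The work goes in short steps, Python scripts to look and compute and a tool call to move; the robot and the scene stay as the last step left them, time stands still between calls to the robot, and variables do not carry over. Pictures are saved under pics/ and viewed, and the job is handed in when it is done.

Besides the shell and the picture viewer there is one more tool, called after "Emit:" as name([rows], argument=value, ...), one row to a line, values as JSON. servo_tool: Moves the arm, as the interface text tells. Its arguments: {"type":"object","properties":{"series":{"type":"array"}},"required":["series"]}

```bash
mkdir -p pics
python3 - <<'E'
from plant import sensors,cams,bot
import cv2,numpy as np
s=sensors.observe()
for k in s: print(k,np.round(s[k],3))
for n in("scene","top"):
    f=cams.grab_frame(n); cv2.imwrite(f"pics/{n}0.png",f["color"]); np.savez(f"{n}0.npz",**f)
    print(n,f["mtx"],f["dist_coeffs"],f["R"],f["t"], -f["R"].T@f["t"])
E
```

```text
clock 0.0
q [ 1.169  0.69  -0.195  1.566  0.157  0.902 -0.215]
joint_vel [ 0.001  0.     0.001 -0.     0.001 -0.001 -0.001]
joint_efforts [-0.0000e+00 -5.3963e+01 -1.2670e+00 -1.5854e+01  9.0000e-03  1.0000e-02
  0.0000e+00]
tool_pos [ 0.264 -0.566  0.249]
eef_rot [ 0.596  0.38   0.597 -0.38 ]
force [-0.158 -0.427 -0.416]
ft_torque [-0.017  0.014  0.034]
opening 1.001
scene [[402.14359822   0.         257.91625599]
 [  0.         402.14359822 205.30424521]
 [  0.           0.           1.        ]] [0.01310841 0.         0.         0.         0.        ] [[-0.07593902  0.9970524   0.01094406]
 [ 0.76354728  0.06520626 -0.64245132]
 [-0.64127125 -0.04043082 -0.76624835]] [-0.06781278 -0.30837775  1.15778429] [0.97276514 0.13453122 0.68977475]
top [[400.90208591   0.         264.00988563]
 [  0.         400.90208591 195.69550447]
 [  0.           0.           1.        ]] [-0.00418832  0.          0.          0.          0.        ] [[-0.00703783 -0.99996488 -0.00455086]
 [-0.9964684   0.00739388 -0.08364247]
 [ 0.08367318  0.00394613 -0.99648544]] [0.08556593 0.52134011 0.86501034] [0.44772297 0.07829476 0.90596578]
```

View pics/scene0.png

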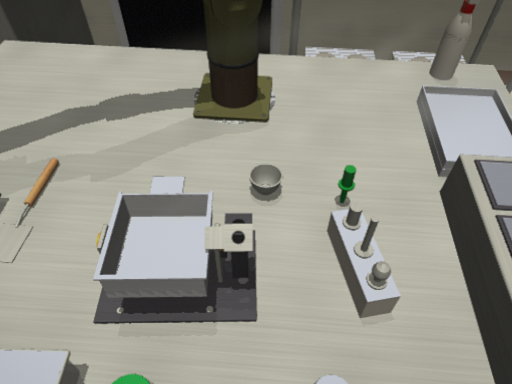

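View pics/top0.png

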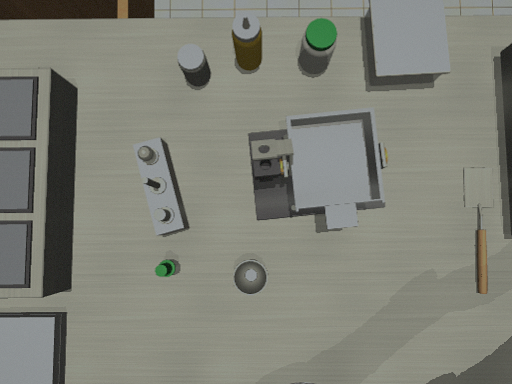

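Run:
```python
import cv2,numpy as np
a=cv2.imread("pics/top0.png")[95:245,235:400]; b=cv2.imread("pics/scene0.png")[165:330,90:265]
c=cv2.imread("pics/top0.png")[125:290,125:225];d=cv2.imread("pics/scene0.png")[155:320,310:410]
r=lambda i,h:cv2.resize(i,None,fx=h,fy=h,interpolation=cv2.INTER_CUBIC)
A=r(a,4);B=r(b,4)
cv2.imwrite("pics/c_top.png",A[:600]);cv2.imwrite("pics/c_scene.png",B[:600])
C=np.hstack([r(c,3.6),r(d,3.6)]);cv2.imwrite("pics/c_rack.png",C[:600]);print(A.shape,B.shape,C.shape)
```

```text
(600, 660, 3) (660, 700, 3) (594, 720, 3)
```

View pics/c_top.png

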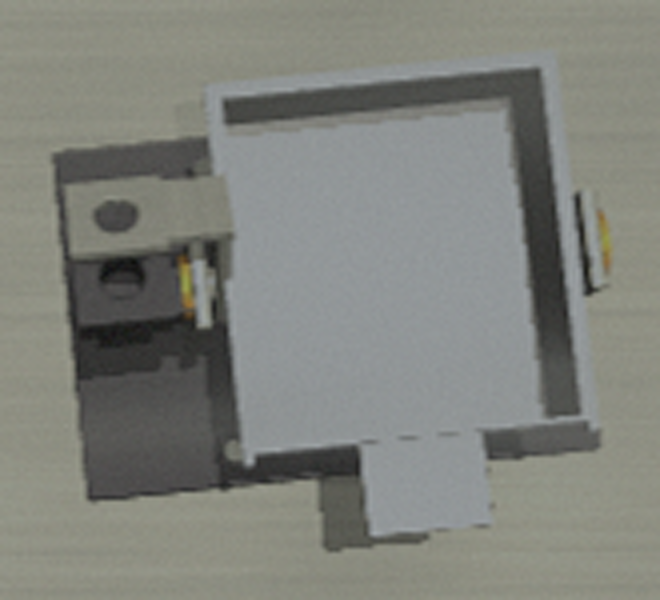

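View pics/c_scene.png

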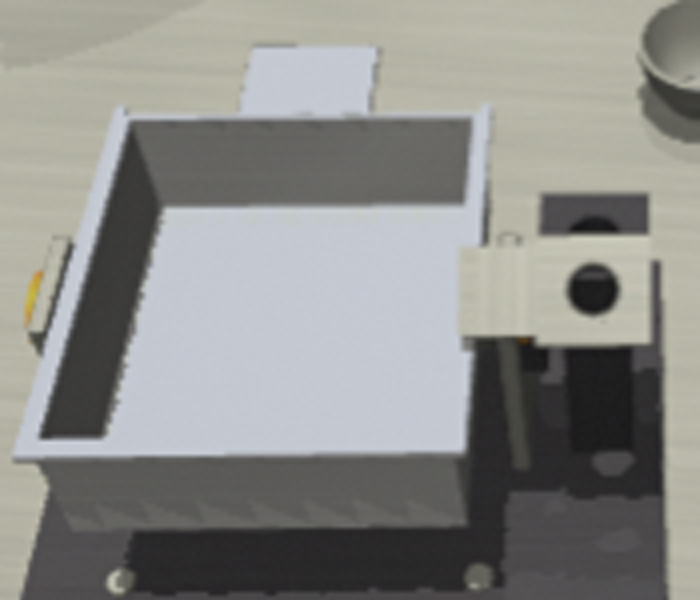

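View pics/c_rack.png

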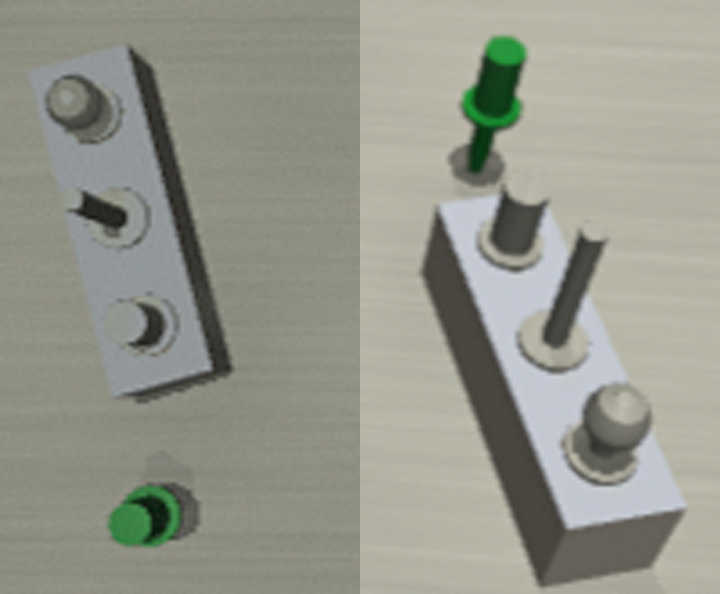

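```bash
cat > h.py <<'E'
import numpy as np,cv2
def ray(f,p):
    u=cv2.undistortPoints(np.array([[p]],float),f["mtx"],f["dist_coeffs"])[0,0]
    return -f["R"].T@f["t"], f["R"].T@np.array([u[0],u[1],1.])
def onz(f,p,z):
    c,d=ray(f,p); return c+d*(z-c[2])/d[2]
def tri(f,p,g,q):
    c,d=ray(f,p);e,k=ray(g,q)
    s=np.linalg.lstsq(np.c_[d,-k],e-c,rcond=None)[0]
    a=c+d*s[0];b=e+k*s[1];return (a+b)/2,np.linalg.norm(a-b)
def proj(f,X):
    r,_=cv2.Rodrigues(f["R"]);return cv2.projectPoints(np.array([X],float),r,f["t"],f["mtx"],f["dist_coeffs"])[0][0,0]
E
python3 - <<'E'
from h import *
np.set_printoptions(precision=4,suppress=True)
T=np.load("top0.npz");S=np.load("scene0.npz")
ct=lambda x,y:(235+(x-1.5)/4,95+(y-1.5)/4); cs=lambda x,y:(90+(x-1.5)/4,165+(y-1.5)/4)
rt=lambda x,y:(125+x/3.6,125+y/3.6); rs=lambda x,y:(310+(x-360)/3.6,155+y/3.6)
print("sock hole",onz(T,ct(122,277),.16))
for p in[(78,327),(183,320)]: print("block corner",onz(T,ct(*p),.16))
tc=[(370,537),(491,525)]; sc=[(252,46),(380,46)]
P=[tri(T,ct(*a),S,cs(*b)) for a,b in zip(tc,sc)]
for x in P:print("tab",x)
print("lug hole",tri(T,ct(116,216),S,cs(594,290)))
for n,a,b in[("rim far",(208,88),(15,458)),("rim farR",(553,52),(465,455)),("baseL far",(53,155),(664,600))]:print(n,tri(T,ct(*a),S,cs(*b)))
for p in[(88,500),(53,155)]:print("base",onz(T,ct(*p),.01))
for n,a,b,z in[("lock top",(125,323),(525,188),.115),("lock fl",(150,324),(511,243),.07),("rod fl",(117,217),(553,340),.07),("ball fl",(92,110),(601,452),.07)]:
    print(n,tri(T,rt(*a),S,rs(*b)),onz(T,rt(*a),z),onz(S,rs(*b),z))
print("green",tri(T,rt(130,523),S,rs(506,50)),tri(T,rt(153,515),S,rs(492,108)))
for p in[(30,72),(126,46),(212,373),(114,397)]:print("rack",onz(T,rt(*p),.065))
E
```

```text
sock hole [0.5704 0.0787 0.16  ]
block corner [0.5469 0.0995 0.16  ]
block corner [0.5498 0.0503 0.16  ]
tab (array([ 0.456 , -0.067 ,  0.1425]), np.float64(0.05972977914022236))
tab (array([ 0.4505, -0.067 ,  0.1414]), np.float64(0.05614519538777697))
lug hole (array([0.5994, 0.0807, 0.1609]), np.float64(0.00137733581187734))
rim far (array([ 0.6877, -0.0285,  0.2055]), np.float64(0.15548987330262903))
rim farR (array([ 0.6722, -0.0368,  0.1849]), np.float64(0.1615198060242372))
baseL far (array([0.6634, 0.1157, 0.0187]), np.float64(0.002876353322012935))
base [0.4695 0.0987 0.01  ]
base [0.6654 0.1175 0.01  ]
lock top (array([0.4781, 0.2878, 0.1119]), np.float64(0.0012906800851271874)) [0.478  0.2877 0.115 ] [0.4809 0.2863 0.115 ]
lock fl (array([0.4792, 0.2873, 0.066 ]), np.float64(0.0024222260339071783)) [0.479 0.285 0.07 ] [0.4821 0.2875 0.07  ]
rod fl (array([0.5418, 0.3054, 0.0676]), np.float64(0.0007472953834046605)) [0.5415 0.3052 0.07  ] [0.5435 0.3044 0.07  ]
ball fl (array([0.6054, 0.322 , 0.0671]), np.float64(0.0006772178455227056)) [0.6048 0.3208 0.07  ] [0.6071 0.3215 0.07  ]
green (array([0.3684, 0.2865, 0.1038]), np.float64(0.00036469314633285894)) (array([0.368 , 0.2866, 0.0545]), np.float64(0.0018334761417975161))
rack [0.6289 0.3595 0.065 ]
rack [0.644  0.3027 0.065 ]
rack [0.4504 0.2498 0.065 ]
rack [0.4369 0.3067 0.065 ]
```

Run:
```python
from h import *
np.set_printoptions(precision=4,suppress=True)
T=np.load("top0.npz");S=np.load("scene0.npz")
ct=lambda x,y:(235+(x-1.5)/4,95+(y-1.5)/4); cs=lambda x,y:(90+(x-1.5)/4,165+(y-1.5)/4)
D={}
for n,a,b in[("tabL",(370,537),(380,47)),("tabR",(491,525),(252,46)),("rimfL",(208,88),(465,455)),("rimfR",(553,52),(15,458))]:
    D[n]=tri(T,ct(*a),S,cs(*b));print(n,D[n])
m=(D["tabL"][0]+D["tabR"][0])/2
for yaw in(.06,.09,.12):
    x=np.array([np.cos(yaw),np.sin(yaw),0]);y=np.array([-np.sin(yaw),np.cos(yaw),0])
    s=np.array([.570,.078,.16]);pc=s-.135*y-[0,0,.05]
    for n in D: print(yaw,n,(D[n][0]-pc)@x,(D[n][0]-pc)@y,D[n][0][2]-.11)
    print("tabpoint",m+.015*x, "pred level",pc-.118*x+[0,0,.03])
```

```text
tabL (array([ 0.4478, -0.0395,  0.1343]), np.float64(0.0006928584956858686))
tabR (array([ 0.4534, -0.0986,  0.1353]), np.float64(0.0031051449691158464))
rimfL (array([0.6664, 0.0364, 0.1399]), np.float64(0.0004341754876192681))
rimfR (array([ 0.6827, -0.1328,  0.1421]), np.float64(0.0020011581748629738))
0.06 tabL -0.12898300307875973 0.024992835224400354 0.024315929382604337
0.06 tabR -0.12697369383489657 -0.03433598125029246 0.025272372710689814
0.06 rimfL 0.09370754327935894 0.08765987670466144 0.029933013159860064
0.06 rimfR 0.09980950598792306 -0.08217559277932948 0.032123170905074536
tabpoint [ 0.4656 -0.0682  0.1348] pred level [ 0.4603 -0.0638  0.14  ]
0.09 tabL -0.13222468501372245 0.02891124443088636 0.024315929382604337
0.09 tabR -0.13199587741778737 -0.03045114631451151 0.025272372710689814
0.09 rimfL 0.0922453873695265 0.0848703735290517 0.029933013159860064
0.09 rimfR 0.09325030454150883 -0.0850717071491069 0.032123170905074536
tabpoint [ 0.4656 -0.0677  0.1348] pred level [ 0.4646 -0.0671  0.14  ]
0.12 tabL -0.13534737365707145 0.032925126356608415 0.024315929382604337
0.12 tabR -0.13689927362045667 -0.026417416514664813 0.025272372710689814
0.12 rimfL 0.09070021683743824 0.08212598363361756 0.029933013159860064
0.12 rimfR 0.08660718411521388 -0.08776977183684471 0.032123170905074536
tabpoint [ 0.4655 -0.0673  0.1348] pred level [ 0.469  -0.0702  0.14  ]
```

```bash
cat >> h.py <<'E'
from scipy.spatial.transform import Rotation as Ro
def pose():
    from plant import sensors
    s=sensors.observe();q=s["eef_rot"];return s,np.array(s["tool_pos"]),Ro.from_quat([q[1],q[2],q[3],q[0]])
def target(yaw):  # tool x down, tool z along +-world y' ; returns both
    o=[]
    for sg in(1,-1):
        x=np.array([0,0,-1.]);z=sg*np.array([-np.sin(yaw),np.cos(yaw),0]);o.append(Ro.from_matrix(np.c_[x,np.cross(z,x),z]))
    return o
def plan(yaw,pts):
    s,p,R=pose();print("t",s["clock"],"p",np.round(p,4),"F",np.round(s["force"],2),"op",round(float(s["opening"]),3))
    print(np.round(R.as_matrix(),3))
    for i,t in enumerate(target(yaw)):
        v=(R.inv()*t).as_rotvec();print("twist",np.round(v,3))
        if np.linalg.norm(v)<1.6:
            a=p
            for b in pts: print(b,"shift cm (in target axes)",np.round(t.inv().apply(np.array(b)-a)*100,2),"now axes",np.round(R.inv().apply(np.array(b)-a)*100,2));a=np.array(b)
E
python3 -c "
from h import *
plan(.09,[[.4655,-.0675,.25],[.4655,-.0675,.16]])"
```

```text
t 0.1 p [ 0.2635 -0.5661  0.2496] F [-0.67 -0.37 -0.62] op 1.0
[[-0.001  0.907  0.422]
 [ 0.001  0.422 -0.907]
 [-1.    -0.    -0.002]]
twist [-2.796e+00 -1.000e-03 -2.000e-03]
twist [ 0.346 -0.002  0.   ]
[0.4655, -0.0675, 0.25] shift cm (in target axes) [-4.000e-02  2.460e+01 -4.784e+01] now axes [ 1.000e-02  3.936e+01 -3.667e+01]
[0.4655, -0.0675, 0.16] shift cm (in target axes) [9. 0. 0.] now axes [9.   0.   0.02]
```

Emit:
servo_tool([
  {"claw": 0,"translation": [0,0,0],"twist": [0.115,0,0]},
  {"claw": 0,"translation": [0,0,0],"twist": [0.115,0,0]},
  {"claw": 0,"translation": [0,0,0],"twist": [0.116,0,0]},
  {"claw": 0,"translation": [0,2.05,-3.987],"twist": [0,0,0]},
  {"claw": 0,"translation": [0,2.05,-3.987],"twist": [0,0,0]},
  {"claw": 0,"translation": [0,2.05,-3.987],"twist": [0,0,0]},
  {"claw": 0,"translation": [0,2.05,-3.987],"twist": [0,0,0]},
  {"claw": 0,"translation": [0,2.05,-3.987],"twist": [0,0,0]},
  {"claw": 0,"translation": [0,2.05,-3.987],"twist": [0,0,0]},
  {"claw": 0,"translation": [0,2.05,-3.987],"twist": [0,0,0]},
  {"claw": 0,"translation": [0,2.05,-3.987],"twist": [0,0,0]},
  {"claw": 0,"translation": [0,2.05,-3.987],"twist": [0,0,0]},
  {"claw": 0,"translation": [0,2.05,-3.987],"twist": [0,0,0]},
  {"claw": 0,"translation": [0,2.05,-3.987],"twist": [0,0,0]},
  {"claw": 0,"translation": [0,2.05,-3.987],"twist": [0,0,0]},
  {"claw": 0,"translation": [0,0,0],"twist": [0,0,0]},
  {"claw": 0,"translation": [0,0,0],"twist": [0,0,0]},
])

```text
clock: 1.8
tool_pos: [0.466, -0.0668, 0.25]
eef_rot: [0.523, 0.476, 0.523, -0.476]
force: [0.0, -1.1, -0.9]
opening: -0.0
```

```bash
python3 -c "
from h import *
plan(.09,[[.4655,-.0675,.25],[.4655,-.0675,.16]])"
```

```text
t 1.8 p [ 0.466  -0.0668  0.25  ] F [ 0.02 -1.1  -0.86] op -0.0
[[-0.001  0.996  0.093]
 [ 0.     0.093 -0.996]
 [-1.    -0.001 -0.   ]]
twist [-3.138e+00 -1.000e-03 -0.000e+00]
twist [ 0.003 -0.     0.001]
[0.4655, -0.0675, 0.25] shift cm (in target axes) [ 0.   -0.05  0.07] now axes [ 0.   -0.05  0.07]
[0.4655, -0.0675, 0.16] shift cm (in target axes) [9. 0. 0.] now axes [9.   0.01 0.  ]
```

Emit:
servo_tool([
  {"claw": 0,"translation": [3,0,0],"twist": [0,0,0]},
  {"claw": 0,"translation": [3,0,0],"twist": [0,0,0]},
  {"claw": 0,"translation": [2,0,0],"twist": [0,0,0]},
  {"claw": 0,"translation": [1,0,0],"twist": [0,0,0]},
  {"claw": 0,"translation": [0.8,0,0],"twist": [0,0,0]},
  {"claw": 0,"translation": [0.8,0,0],"twist": [0,0,0]},
  {"claw": 0,"translation": [0.8,0,0],"twist": [0,0,0]},
  {"claw": 0,"translation": [0.8,0,0],"twist": [0,0,0]},
  {"claw": 0,"translation": [0.8,0,0],"twist": [0,0,0]},
  {"claw": 0,"translation": [0.6,0,0],"twist": [0,0,0]},
  {"claw": 0,"translation": [0.5,0,0],"twist": [0,0,0]},
  {"claw": 0,"translation": [0,0,0],"twist": [0,0,0]},
])

```text
clock: 3.0
tool_pos: [0.4669, -0.0676, 0.1088]
eef_rot: [0.522, 0.477, 0.522, -0.476]
force: [0.7, 0.1, -0.3]
opening: 0.002
```

Run:
```python
from plant import sensors,cams
import cv2,numpy as np
for n in("scene","top"):
    f=cams.grab_frame(n); cv2.imwrite(f"pics/{n}1.png",f["color"])
a=cv2.imread("pics/scene1.png")[140:330,70:270];b=cv2.imread("pics/top1.png")[95:285,235:400]
cv2.imwrite("pics/j1.png",cv2.resize(np.hstack([a,b]),None,fx=2.15,fy=2.15,interpolation=2))
print(sensors.observe()["tool_pos"],sensors.observe()["force"])
```

```text
[ 0.46689348 -0.06726738  0.10923047] [ 0.60934614 -0.46312357  0.33443676]
```

View pics/j1.png

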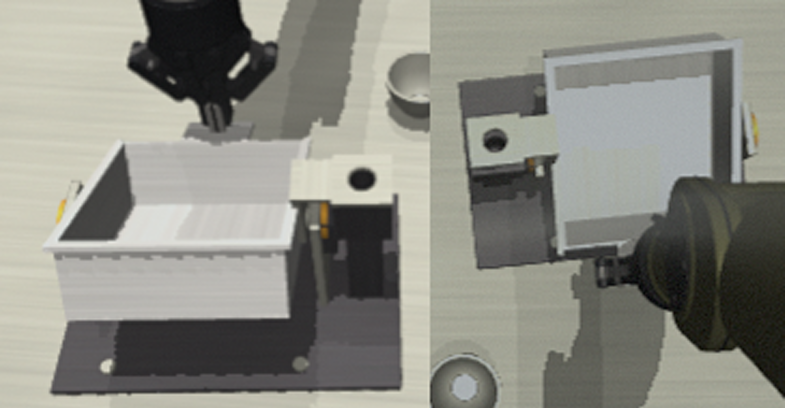

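The pan is tilting with the tab and the lug is almost over the block. I'll continue pressing.

Emit:
servo_tool([
  {"claw": 0,"translation": [0.4,0,0],"twist": [0,0,0]},
  {"claw": 0,"translation": [0.4,0,0],"twist": [0,0,0]},
  {"claw": 0,"translation": [0.4,0,0],"twist": [0,0,0]},
  {"claw": 0,"translation": [0.4,0,0],"twist": [0,0,0]},
  {"claw": 0,"translation": [0.2,0,0],"twist": [0,0,0]},
  {"claw": 0,"translation": [0,0,0],"twist": [0,0,0]},
])

```text
clock: 3.7
tool_pos: [0.4665, -0.0679, 0.0953]
eef_rot: [0.523, 0.478, 0.521, -0.476]
force: [-6.9, 2.5, 53.8]
opening: 0.002
```

Emit:
servo_tool([
  {"claw": 0,"translation": [-1,0,0],"twist": [0,0,0]},
  {"claw": 0,"translation": [-3,0,0],"twist": [0,0,0]},
  {"claw": 0,"translation": [-4,0,0],"twist": [0,0,0]},
  {"claw": 0.3,"translation": [-5,0,0],"twist": [0,0,0]},
  {"claw": 0.6,"translation": [-4,0,0],"twist": [0,0,0]},
  {"claw": 0.8,"translation": [0,0,-4.5],"twist": [0,0,0]},
  {"claw": 0.8,"translation": [0,0,-4.5],"twist": [0,0,0]},
  {"claw": 0.8,"translation": [0,0,-4.5],"twist": [0,0,0]},
  {"claw": 0.8,"translation": [0,0,-4.5],"twist": [0,0,0]},
  {"claw": 0.8,"translation": [0,0,0],"twist": [0,0,0]},
])

```text
clock: 4.7
tool_pos: [0.4486, 0.1189, 0.2608]
eef_rot: [0.524, 0.475, 0.526, -0.473]
force: [0.1, -0.3, 0.8]
opening: 0.799
```

Run:
```python
from plant import sensors,cams
import cv2,numpy as np
for n in("scene","top"):
    f=cams.grab_frame(n); cv2.imwrite(f"pics/{n}2.png",f["color"]); np.savez(f"{n}2.npz",**f)
a=cv2.imread("pics/scene2.png")[140:330,70:270];b=cv2.imread("pics/top2.png")[95:285,235:400]
cv2.imwrite("pics/j2.png",cv2.resize(np.hstack([a,b]),None,fx=2.15,fy=2.15,interpolation=2))
a=cv2.imread("pics/scene2.png")[190:250,180:270];b=cv2.imread("pics/top2.png")[125:185,235:325]
cv2.imwrite("pics/j2l.png",np.vstack([cv2.resize(i,None,fx=5,fy=5,interpolation=2) for i in(a,b)]))
from h import *
plan(.27,[[.479,.287,.2],[.479,.287,.096]])
```

```text
t 4.8 p [0.4491 0.1122 0.2607] F [-0.08  0.14 -0.56] op 0.803
[[-0.001  0.996  0.093]
 [-0.001  0.093 -0.996]
 [-1.    -0.001  0.   ]]
twist [ 2.965e+00  2.000e-03 -0.000e+00]
twist [-0.177  0.     0.001]
[0.479, 0.287, 0.2] shift cm (in target axes) [  6.07   7.54 -16.05] now axes [  6.06   4.61 -17.13]
[0.479, 0.287, 0.096] shift cm (in target axes) [10.4  0.   0. ] now axes [ 1.04e+01  1.00e-02 -0.00e+00]
```

View pics/j2.png

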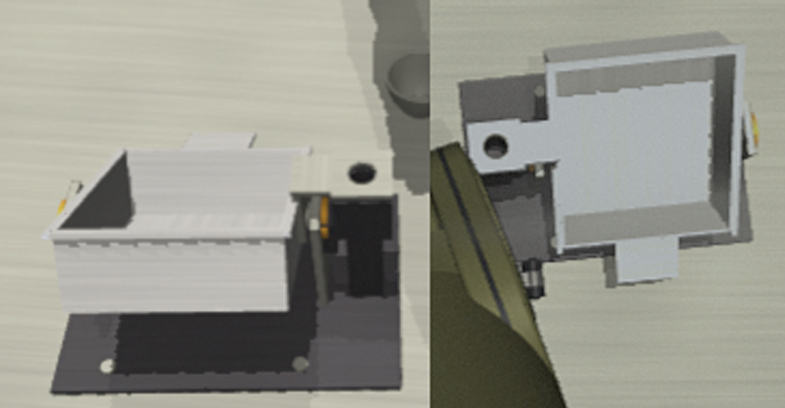

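View pics/j2l.png

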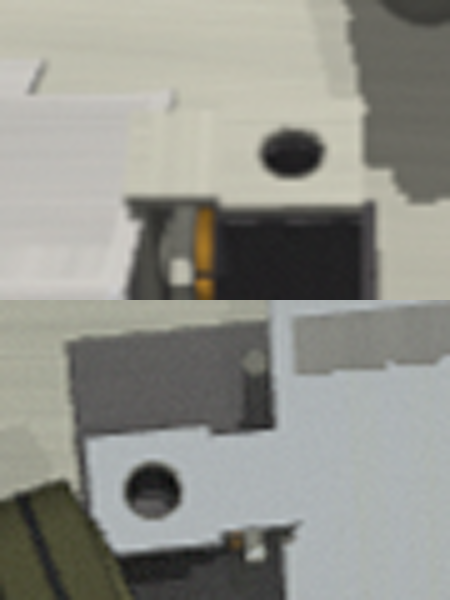

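Run:
```python
from h import *
np.set_printoptions(precision=4,suppress=True)
T=np.load("top2.npz");S=np.load("scene2.npz")
print(tri(T,(265,162.8),S,(238,220.2)),onz(T,(265,162.8),.169),onz(S,(238,220.2),.169))
# threshold centroid of hole
for f,c in((T,(265,163)),(S,(238,220))):
    g=cv2.cvtColor(f["color"],6);x,y=c;w=g[y-9:y+10,x-9:x+10]
    m=(w<105).astype(np.uint8);n,l,st,ce=cv2.connectedComponentsWithStats(m);k=l[9,9];print(ce[k]+[x-9,y-9],st[k],onz(f,ce[k]+[x-9,y-9],.169))
r=lambda x,y:(235+(x-200*2.15)/2.15,95+y/2.15);s=lambda x,y:(70+x/2.15,140+y/2.15)
print(tri(T,r(617,285),S,s(254,133)),tri(T,r(679,279),S,s(196,133)))
```

```text
(array([0.5711, 0.0779, 0.1687]), np.float64(0.0020282380344140566)) [0.5709 0.0789 0.169 ] [0.5715 0.077  0.169 ]
[265.125  162.7812] [ 4  4 11 11 96] [0.5709 0.0787 0.169 ]
[237.9444 220.1222] [ 3  5 13  9 90] [0.5713 0.0769 0.169 ]
(array([ 0.4508, -0.0404,  0.0626]), np.float64(0.001995296706685743)) (array([ 0.4557, -0.098 ,  0.0627]), np.float64(0.003796071242216235))
```

Emit:
servo_tool([
  {"claw": 0.8,"translation": [0,0,0],"twist": [-0.09,0,0]},
  {"claw": 0.8,"translation": [0,0,0],"twist": [-0.09,0,0]},
  {"claw": 0.8,"translation": [0,1.5,-3.2],"twist": [0,0,0]},
  {"claw": 0.8,"translation": [0,1.5,-3.2],"twist": [0,0,0]},
  {"claw": 0.8,"translation": [0,1.5,-3.2],"twist": [0,0,0]},
  {"claw": 0.8,"translation": [2,1.5,-3.2],"twist": [0,0,0]},
  {"claw": 0.8,"translation": [2,1.5,-3.2],"twist": [0,0,0]},
  {"claw": 0.8,"translation": [2,0,0],"twist": [0,0,0]},
  {"claw": 0.8,"translation": [0,0,0],"twist": [0,0,0]},
  {"claw": 0.8,"translation": [0,0,0],"twist": [0,0,0]},
])

```text
clock: 5.8
tool_pos: [0.4799, 0.2828, 0.201]
eef_rot: [0.562, 0.428, 0.562, -0.43]
force: [0.6, -0.7, 0.4]
opening: 0.797
```

```bash
python3 -c "
from h import *
plan(.27,[[.479,.287,.2],[.479,.287,.096]])"
```

```text
t 5.8 p [0.4799 0.2828 0.201 ] F [ 0.57 -0.67  0.41] op 0.797
[[-0.001  0.965  0.263]
 [-0.003  0.263 -0.965]
 [-1.    -0.002  0.002]]
twist [ 3.138e+00  3.000e-03 -3.000e-03]
twist [-0.003  0.002  0.002]
[0.479, 0.287, 0.2] shift cm (in target axes) [ 0.1   0.02 -0.43] now axes [ 0.1   0.02 -0.43]
[0.479, 0.287, 0.096] shift cm (in target axes) [10.4  0.   0. ] now axes [10.4   0.02 -0.02]
```

Emit:
servo_tool([
  {"claw": 0.8,"translation": [0,0,-0.43],"twist": [0,0,0]},
  {"claw": 0.8,"translation": [2,0,0],"twist": [0,0,0]},
  {"claw": 0.8,"translation": [2,0,0],"twist": [0,0,0]},
  {"claw": 0.8,"translation": [2,0,0],"twist": [0,0,0]},
  {"claw": 0.8,"translation": [2,0,0],"twist": [0,0,0]},
  {"claw": 0.8,"translation": [1.3,0,0],"twist": [0,0,0]},
  {"claw": 0.8,"translation": [1,0,0],"twist": [0,0,0]},
  {"claw": 0.8,"translation": [0,0,0],"twist": [0,0,0]},
  {"claw": 0.8,"translation": [0,0,0],"twist": [0,0,0]},
])

```text
clock: 6.7
tool_pos: [0.4788, 0.2897, 0.0988]
eef_rot: [0.563, 0.429, 0.562, -0.428]
force: [0.1, -0.1, -0.2]
opening: 0.799
```

Run:
```python
from plant import sensors,cams
import cv2,numpy as np
f=cams.grab_frame("scene");cv2.imwrite("pics/scene3.png",f["color"]);g=cams.grab_frame("top")
cv2.imwrite("pics/j3.png",np.hstack([cv2.resize(f["color"][130:330,290:420],None,fx=3,fy=3),cv2.resize(g["color"][120:320,120:250],None,fx=3,fy=3)])[:600])
from h import *
plan(.27,[[.479,.287,.098]])
```

```text
t 6.8 p [0.4789 0.2899 0.0991] F [-1.04 -0.58  0.51] op 0.797
[[ 0.001  0.964  0.266]
 [ 0.001  0.266 -0.964]
 [-1.     0.002 -0.   ]]
twist [ 3.141e+00 -3.000e-03  1.000e-03]
twist [-0.    -0.    -0.002]
[0.479, 0.287, 0.098] shift cm (in target axes) [ 0.11 -0.07  0.28] now axes [ 0.11 -0.07  0.28]
```

View pics/j3.png

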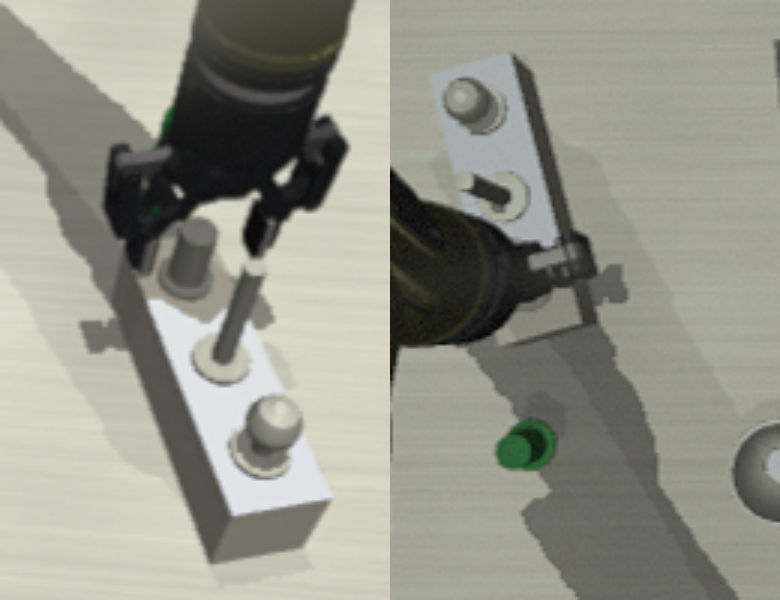

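The pin's head stands between the fingers. I'll centre on it and grip.

Emit:
servo_tool([
  {"claw": 0.8,"translation": [0,0,0.25],"twist": [0,0,0]},
  {"claw": 0.4,"translation": [0,0,0],"twist": [0,0,0]},
  {"claw": 0.1,"translation": [0,0,0],"twist": [0,0,0]},
  {"claw": 0.1,"translation": [0,0,0],"twist": [0,0,0]},
  {"claw": 0.1,"translation": [0,0,0],"twist": [0,0,0]},
  {"claw": 0.1,"translation": [0,0,0],"twist": [0,0,0]},
  {"claw": 0.1,"translation": [0,0,0],"twist": [0,0,0]},
])

```text
clock: 7.5
tool_pos: [0.479, 0.2872, 0.0985]
eef_rot: [0.563, 0.428, 0.563, -0.428]
force: [-1.0, -0.0, 5.4]
opening: 0.257
```

Emit:
servo_tool([
  {"claw": 0,"translation": [-1,0,0],"twist": [0,0,0]},
  {"claw": 0,"translation": [-2,0,0],"twist": [0,0,0]},
  {"claw": 0,"translation": [-3,0,0],"twist": [0,0,0]},
  {"claw": 0,"translation": [-4,0,0],"twist": [0,0,0]},
  {"claw": 0,"translation": [-4,0,0],"twist": [0,0,0]},
  {"claw": 0,"translation": [-4,0,0],"twist": [0,0,0]},
  {"claw": 0,"translation": [-1.5,0,0],"twist": [0,0,0]},
  {"claw": 0,"translation": [0,0,0],"twist": [0,0,0]},
  {"claw": 0,"translation": [0,0,0],"twist": [0,0,0]},
])

```text
clock: 8.4
tool_pos: [0.4782, 0.2868, 0.2925]
eef_rot: [0.563, 0.428, 0.563, -0.429]
force: [-0.3, -1.0, -2.7]
opening: 0.26
```

Run:
```python
from plant import sensors,cams
import cv2,numpy as np
f=cams.grab_frame("scene");np.savez("scene4.npz",**f);g=cams.grab_frame("top");np.savez("top4.npz",**g)
cv2.imwrite("pics/j4.png",np.hstack([cv2.resize(f["color"][60:260,270:400],None,fx=3,fy=3),cv2.resize(g["color"][120:320,120:250],None,fx=3,fy=3)])[:600])
from h import *
plan(.27,[[.571,.078,.293]])
```

```text
t 8.5 p [0.4779 0.2865 0.2916] F [ 0.59 -0.06 -3.77] op 0.254
[[-0.003  0.964  0.267]
 [-0.002  0.267 -0.964]
 [-1.    -0.004  0.001]]
twist [ 3.142e+00  6.000e-03 -2.000e-03]
twist [-0.     0.001  0.004]
[0.571, 0.078, 0.293] shift cm (in target axes) [-0.14  3.41 22.58] now axes [-0.13  3.41 22.58]
```

View pics/j4.png

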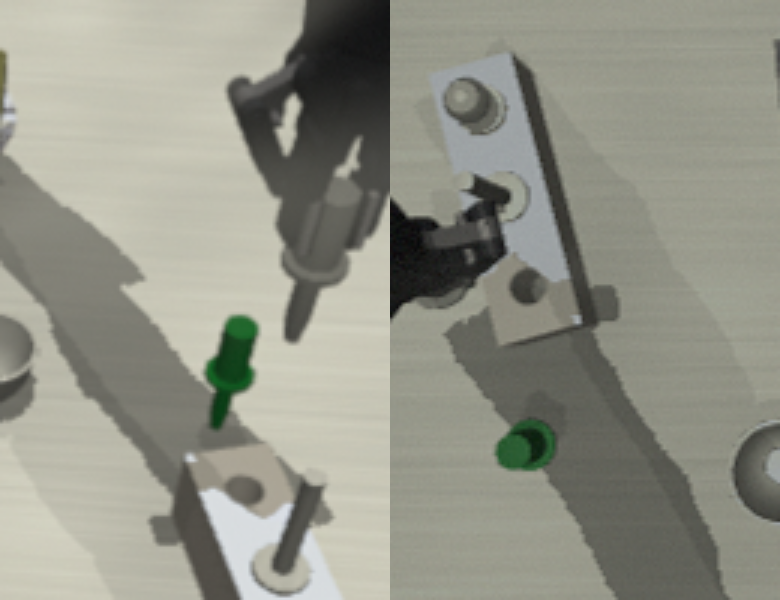

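Run:
```python
from h import *
S=np.load("scene4.npz")
print(proj(S,[.4785,.2868,.204]),onz(S,(367.3,173.0),.204), proj(S,[.4785,.2868,.309]))
```

```text
[366.38414052 172.66485866] [0.47917144 0.28827343 0.204     ] [381.72672192 123.1792146 ]
```

Emit:
servo_tool([
  {"claw": 0,"translation": [0,0.57,3.76],"twist": [0,0,0]},
  {"claw": 0,"translation": [0,0.57,3.76],"twist": [0,0,0]},
  {"claw": 0,"translation": [0,0.57,3.76],"twist": [0,0,0]},
  {"claw": 0,"translation": [0,0.57,3.76],"twist": [0,0,0]},
  {"claw": 0,"translation": [0,0.57,3.76],"twist": [0,0,0]},
  {"claw": 0,"translation": [0,0.57,3.76],"twist": [0,0,0]},
  {"claw": 0,"translation": [0,0,0],"twist": [0,0,0]},
  {"claw": 0,"translation": [0,0,0],"twist": [0,0,0]},
  {"claw": 0,"translation": [0,0,0],"twist": [0,0,0]},
])

```text
clock: 9.4
tool_pos: [0.5711, 0.0801, 0.2921]
eef_rot: [0.562, 0.427, 0.564, -0.428]
force: [-0.7, 0.7, -2.4]
opening: 0.257
```

Run:
```python
from plant import sensors,cams
import cv2,numpy as np
f=cams.grab_frame("scene");np.savez("scene5.npz",**f);g=cams.grab_frame("top");np.savez("top5.npz",**g)
cv2.imwrite("pics/j5.png",np.hstack([cv2.resize(f["color"][90:240,180:300],None,fx=4,fy=4),cv2.resize(g["color"][120:220,235:315],None,fx=4,fy=4,).repeat(1,0)[:400]] if 0 else [cv2.resize(f["color"][90:240,180:280],None,fx=4,fy=4),cv2.resize(g["color"][90:240,220:320],None,fx=4,fy=4)]))
from h import *
plan(.27,[[.571,.078,.293]])
```

```text
t 9.5 p [0.5713 0.0805 0.2927] F [-0.54 -0.24 -2.69] op 0.257
[[-0.001  0.963  0.269]
 [ 0.001  0.269 -0.963]
 [-1.    -0.001 -0.001]]
twist [-3.139e+00 -2.000e-03 -2.000e-03]
twist [ 0.002 -0.001  0.001]
[0.571, 0.078, 0.293] shift cm (in target axes) [-0.03 -0.1   0.23] now axes [-0.03 -0.1   0.23]
```

View pics/j5.png

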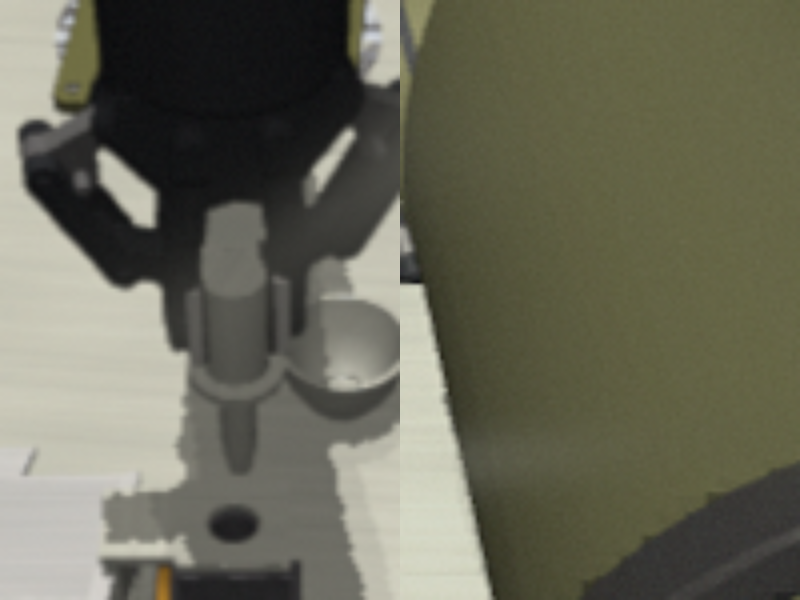

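Emit:
servo_tool([
  {"claw": 0,"translation": [0,-0.1,0.23],"twist": [0,0,0]},
  {"claw": 0,"translation": [1,0,0],"twist": [0,0,0]},
  {"claw": 0,"translation": [1,0,0],"twist": [0,0,0]},
  {"claw": 0,"translation": [0.5,0,0],"twist": [0,0,0]},
  {"claw": 0,"translation": [0,0,0],"twist": [0,0,0]},
  {"claw": 0,"translation": [0,0,0],"twist": [0,0,0]},
])

```text
clock: 10.1
tool_pos: [0.5717, 0.0764, 0.2681]
eef_rot: [0.563, 0.428, 0.563, -0.428]
force: [-0.5, -0.1, -2.6]
opening: 0.258
```

Run:
```python
from plant import sensors,cams
import cv2,numpy as np
f=cams.grab_frame("scene");np.savez("scene6.npz",**f)
cv2.imwrite("pics/j6.png",cv2.resize(f["color"][150:250,180:300],None,fx=6,fy=6,interpolation=2))
from h import *
plan(.27,[[.571,.078,.293]])
```

```text
t 10.15 p [0.5719 0.0764 0.2684] F [ 0.15 -1.21 -2.79] op 0.255
[[ 0.     0.964  0.267]
 [ 0.     0.267 -0.964]
 [-1.     0.     0.   ]]
twist [ 3.141e+00 -1.000e-03 -0.000e+00]
twist [-0.  0. -0.]
[0.571, 0.078, 0.293] shift cm (in target axes) [-2.46 -0.05 -0.18] now axes [-2.46 -0.05 -0.18]
```

View pics/j6.png

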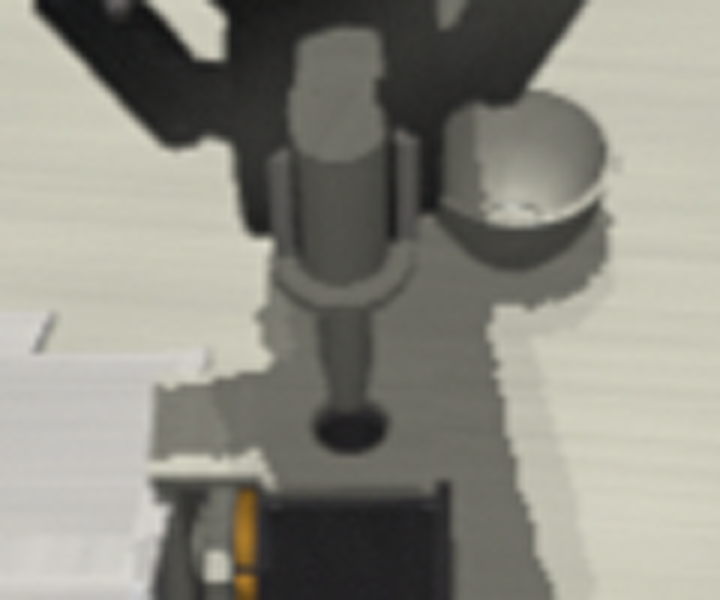

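Emit:
servo_tool([
  {"claw": 0,"translation": [0,0,-0.15],"twist": [0,0,0]},
  {"claw": 0,"translation": [0.7,0,0],"twist": [0,0,0]},
  {"claw": 0,"translation": [0.7,0,0],"twist": [0,0,0]},
  {"claw": 0,"translation": [0.7,0,0],"twist": [0,0,0]},
  {"claw": 0,"translation": [0.7,0,0],"twist": [0,0,0]},
  {"claw": 0,"translation": [0,0,0],"twist": [0,0,0]},
])

```text
clock: 10.75
tool_pos: [0.5705, 0.0777, 0.2389]
eef_rot: [0.562, 0.427, 0.563, -0.429]
force: [0.4, 0.1, -2.5]
opening: 0.256
```

Emit:
servo_tool([
  {"claw": 0,"translation": [0.7,0,0],"twist": [0,0,0]},
  {"claw": 0,"translation": [0.7,0,0],"twist": [0,0,0]},
  {"claw": 0,"translation": [0.7,0,0],"twist": [0,0,0]},
  {"claw": 0,"translation": [0.6,0,0],"twist": [0,0,0]},
  {"claw": 0,"translation": [0.4,0,0],"twist": [0,0,0]},
  {"claw": 0,"translation": [0.3,0,0],"twist": [0,0,0]},
  {"claw": 0,"translation": [0,0,0],"twist": [0,0,0]},
  {"claw": 0,"translation": [0,0,0],"twist": [0,0,0]},
])

```text
clock: 11.55
tool_pos: [0.5715, 0.0779, 0.2064]
eef_rot: [0.563, 0.428, 0.563, -0.428]
force: [0.4, -0.5, -2.6]
opening: 0.259
```

Emit:
servo_tool([
  {"claw": 0,"translation": [0.15,0,0],"twist": [0,0,0]},
  {"claw": 0,"translation": [0.1,0,0],"twist": [0,0,0]},
  {"claw": 0,"translation": [0.1,0,0],"twist": [0,0,0]},
  {"claw": 0,"translation": [0,0,0],"twist": [0,0,0]},
  {"claw": 0,"translation": [0,0,0],"twist": [0,0,0]},
])

```text
clock: 12.05
tool_pos: [0.5713, 0.0778, 0.2028]
eef_rot: [0.563, 0.428, 0.563, -0.428]
force: [-0.4, 0.1, -3.2]
opening: 0.258
```

Emit:
servo_tool([
  {"claw": 0,"translation": [0.1,0,0],"twist": [0,0,0]},
  {"claw": 0,"translation": [0.1,0,0],"twist": [0,0,0]},
  {"claw": 0,"translation": [0,0,0],"twist": [0,0,0]},
  {"claw": 0,"translation": [0,0,0],"twist": [0,0,0]},
])

```text
clock: 12.45
tool_pos: [0.5716, 0.0779, 0.2025]
eef_rot: [0.563, 0.429, 0.562, -0.428]
force: [-2.4, -0.1, 9.0]
opening: 0.257
```

The flange has seated, with contact at the predicted 0.2025. Now I'll release, retreat up, and move clear.

Emit:
servo_tool([
  {"claw": 0.35,"translation": [-0.1,0,0],"twist": [0,0,0]},
  {"claw": 0.5,"translation": [0,0,0],"twist": [0,0,0]},
  {"claw": 0.65,"translation": [0,0,0],"twist": [0,0,0]},
  {"claw": 0.65,"translation": [0,0,0],"twist": [0,0,0]},
  {"claw": 0.65,"translation": [0,0,0],"twist": [0,0,0]},
  {"claw": 0.65,"translation": [-1,0,0],"twist": [0,0,0]},
  {"claw": 0.65,"translation": [-2,0,0],"twist": [0,0,0]},
  {"claw": 0.65,"translation": [-3,0,0],"twist": [0,0,0]},
  {"claw": 0.65,"translation": [-3,0,0],"twist": [0,0,0]},
  {"claw": 0.65,"translation": [0,-4,0],"twist": [0,0,0]},
  {"claw": 0.65,"translation": [0,-4,-1],"twist": [0,0,0]},
  {"claw": 0.65,"translation": [0,-4,-2],"twist": [0,0,0]},
  {"claw": 0.65,"translation": [0,0,-4],"twist": [0,0,0]},
  {"claw": 0.65,"translation": [0,0,-4],"twist": [0,0,0]},
  {"claw": 0.65,"translation": [0,0,0],"twist": [0,0,0]},
  {"claw": 0.65,"translation": [0,0,0],"twist": [0,0,0]},
])

```text
clock: 14.05
tool_pos: [0.4263, 0.1527, 0.2924]
eef_rot: [0.563, 0.428, 0.563, -0.427]
force: [0.4, -0.5, 0.8]
opening: 0.649
```

Run:
```python
from plant import sensors,cams
import cv2,numpy as np
from h import *
f=cams.grab_frame("scene");g=cams.grab_frame("top")
cv2.imwrite("pics/j7.png",np.hstack([cv2.resize(f["color"][140:330,90:270],None,fx=2.2,fy=2.2,interpolation=2),cv2.resize(g["color"][95:285,235:405],None,fx=2.2,fy=2.2,interpolation=2)]))
np.savez("scene7.npz",**f);np.savez("top7.npz",**g)
print(proj(f,[.571,.078,.219]),proj(g,[.571,.078,.219]),proj(f,[.571,.078,.174]))
plan(.27,[])
```

```text
[237.82502509 200.11865322] [265.48303363 157.97345694] [238.57998513 218.13834976]
t 14.15 p [0.4268 0.1508 0.2921] F [ 0.08 -0.64  0.02] op 0.653
[[ 0.001  0.964  0.265]
 [-0.001  0.265 -0.964]
 [-1.     0.     0.001]]
twist [ 3.14e+00 -1.00e-03 -1.00e-03]
twist [-0.002  0.001 -0.   ]
```

View pics/j7.png

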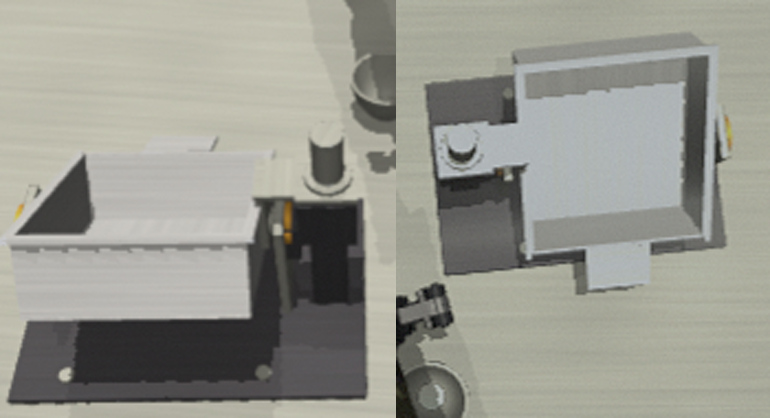

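The picture shows the head's top at scene pixel (238, 200), where 219 mm height predicts (237.8, 200.1). The flange sits flat on the lug, the pan is still tilted, and the gripper is clear.

```bash
python3 -c "
from plant import bot;print(bot.sign_off())"
```

```text
the job is handed in; nothing more can be done
None
```

I pressed the pan down to its stop, moved the locking pin from the rack into the socket through the lug, let go and backed clear. I handed the job in at about 14 s.

- **Pan:** the stop showed as a 54 N force at the fingertips. Afterwards the lug hole measured 168.7 mm up, against 169 mm expected. The tab's outer edge measured about 63 mm, where about 66 mm was expected. That is near the camera error, so I took the pan as fully down.
- **Pin:** the flange touched the lug at tool height 0.2025 m, as worked out beforehand. After release, the head's top was within half a pixel of its fully-home position in the scene view. The top view showed the flange flat on the lug and the pan still tilted.
- **Disagreement:** the two cameras differed by about 2 mm in y on the hole. I used their mean and shifted the pin about 1.5 mm by the last picture before it went in. It then went down with no added force until the flange touched.
- **Other objects:** the arm did not touch the green look-alike or the two neighbouring pins.

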